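# Index the fittings carousel and serve the tee

## Robot

A 7-joint arm with a two-finger parallel gripper is mounted at the origin on the work surface. World frame = base frame: x ahead of the robot, y to its left, z up, the work surface at z = 0. Lengths are in mm, angles in degrees, forces in N, time in s.
With the tool pointing down it reaches from about 400 to 750 mm from the base axis. Payload 19.5 kg.
Tool frame: the origin (TCP) lies at the very end of the fingers, on their centre line; the grasp point (between the pads) lies ctrl.grasp_offset behind it (ctrl.grasp_offset is the distance from the TCP to the grasp point, in mm); z points along the fingers, y is the line along which they close (so a half turn about z gives the same grasp; the last joint's range is limited). The gripper opens to 85 mm and grips with 20 to 120 N. Pads are 22 mm wide; open, the fingers measure 114 mm over their backs; the gripper's body (76 mm by 85 mm) begins 54 mm behind the grasp point. The pads swing forward as they close: fully open they stand 13 mm farther back than shut.
Start: joints at [68.543, 40.479, -1.581, 85.061, 1.261, 54.483, -4.326], TCP at [187.838, -543.422, 191.668] pointing down, gripper open.
Joint ranges: [-155.06, 155.06], [-18.47, 123.98], [-90, 86.84], [0, 140.48], [-83.41, 263.41], [0, 116], [-161.91, 161.91]. Speed limits (degrees/s): [108.29, 108.29, 147.25, 147.25, 172.46, 172.46, 172.46].

## Interface

Orientations are given as [roll, pitch, yaw] about the fixed x, y, z axes, in that order (R = Rz(yaw) Ry(pitch) Rx(roll)).
In Python, from cell import monitor, cams, ticket, ctrl gives the robot as it stands.
- The arm moves only by the tool arm_command, never from a script. Its argument "motion" is a list of rows, each an object with "fingers": the closure, from 0 (fully open) to 1 (shut); "xyz": the shift along the tool's x, y, z in units of 25 mm (1.0 is 25 mm), a list of three; "turn": the turn, a rotation vector about the tool's x, y, z in units of 6 degrees (1.0 is 6 degrees), a list of three. In form: [{"fingers": fingers, "xyz": [x, y, z], "turn": [wx, wy, wz]}, ...]. A call has 1 to 20 rows; each row is the pose to reach, as a shift and turn from the pose commanded when the call began, along the tool's axes at that moment; what a row does not reach only later rows make up. A row lasts 1/12 s, in which the tool goes at most 41.7 mm and 7.16 degrees, less where a joint would pass 70% of its speed; a pose out of reach is approached as far as the arm can. A call with a gripper value outside its range is refused whole. The fingers move at their own pace and stop on an object; "squeeze" is the grip in N (left out, the last holds). Time passes only in rows, so rows that repeat a pose let the fingers close. It gives the time, the measured TCP pose, the force, the opening and the grip force at its end, in the units of the state.
- monitor.read_state(): the state, without advancing time (a new reading comes with each control period).
- cams.get_image(name): name is "side" or "top"; returns (picture, depth): 420x560x3 uint8, blue, green, red; 420x560 float32, mm along the optical axis (not along the pixel's ray), 0 where there is no reading.
- cams.get_calibration(name): a dict with "K" (3x3 intrinsics, pixels), "extrinsics" (4x4, takes a point from camera to world coordinates). Camera axes: x right, y up, looking along -z (the intrinsics and any distortion apply to the point x, -y, -z); pixel columns grow to the right and rows downward; lengths in mm; the calibration is good to about 2 mm. A picture is of the moment at which its call begins. get_calibration takes no time and is no camera call.
- ticket.finish_job(): hands the job in; it is judged then, once.
The state is a dict: "time_s": time; "joints": joint angles; "joint_velocities": joint speeds; "joint_efforts": joint torques, N m; "ee_pos": TCP position; "tool_rot": TCP orientation; "ft_force": force on the tool from outside, world axes, zero at the start; "moment": the same for the moment, N m; "finger_gap": finger opening in mm; "gripper_force": force on a finger pad.
Only numpy, scipy, OpenCV 4.12 (cv2) and the standard library are available. Lean on these libraries where they do the work, as an engineer would, in place of code of your own. Each camera call takes 0.05 s, during which the arm holds its last target. There are 200 camera calls.

## Task

Turn the yellow fittings carousel on the shop counter until the pipe tee stands in the open gap of the wire guard, locked there with the spring plunger dropped fully into its stop, and only then take the tee out through the gap and put it in the blue tote. Pull the plunger's black knob up to free the carousel. Leave the carousel locked, the other three fittings in it, and the things around it where they are.

Things in the scene. Friction and masses are not known exactly. Their poses are not given: they have to be found in the camera images.
- stand: fixed round dark base plate, 430 mm across, 12 mm thick. Origin on the carousel's axis at counter level, z up; its +y points to the gap in the wire guard. The five stop blocks for the plunger's pin are clamped on its rim by hand, 190 mm from the axis, at carousel angles of about -72, -36, 0, 36 and 72 degrees; all but the 0 one are 1 to 4 degrees (up to 13 mm) off, either way.
- guard_top (a point): top of the fixed centre post (36 mm across), 114 mm above the counter. It carries the wire guard: 5 mm wires 108 mm above the counter, out to 150 mm radius, two rings and one spoke over every pocket except the one in the gap. The gap is a 72 degree sector without wires centred on the stand's +y.
- start_notch (a point): middle of the notch of the stop block at carousel angle 0, on the base plate (12 mm up), fixed. Every block: a 12 mm wide notch between two upright 4 mm walls, outside each wall a ramp that starts 40 mm from the notch's middle. A lowered pin pushed from either side climbs the ramp (rising 11 mm) and snaps into the notch; the walls then lock it until lifted at least 11 mm.
- carousel (a joint): turn of the carousel, rad, counter-clockwise from above positive; starts at 0, locked; range -1.45 to 1.45. Yellow round tray, 160 mm radius, pocket floor 40 mm above the counter, rim and dividers to 58 mm, hub (50 mm radius) to 62 mm; ten pockets 36 degrees apart, middles at 113 mm radius. At 0 the plunger's arm points to the stand's -x and an empty pocket is in the gap.
- plunger (a joint): lift of the spring plunger, m: 0 fully down, 0.018 fully up; about 5.5 N holds it down at 0, 8 N at the top. It stands on the carousel's arm, 190 mm from the axis, with a flat-ended 8 mm pin below. Down in a notch it locks; between two stop blocks it also reads 0, but the carousel is free.
- plunger_knob (a point): point on the axis of the plunger's upright round black knob, 90 mm above the counter when down: 22 mm across, from 74 to 104 mm above the counter. Moves with carousel and plunger. The tray's rim lies 30 mm inwards, so take it with one finger on each side along the rim's direction. Lifting it frees the carousel; pushed sideways it may bind in the fingers' grip.
- sleeve (a point): middle of the steel sleeve that guides the plunger, on the same axis, fixed to the carousel's arm: 32 mm across, from 40 to 68 mm above the counter, this point 56 mm up. Push it sideways to turn the carousel and leave the plunger free to drop.
- serving_place (a point): point fixed on the stand, 113 mm from the axis on its +y side, at pocket-floor height (40 mm): the middle of the pocket that is in the gap of the guard.
- tee: the pipe tee to serve: white plastic, a 32 mm round upright collar in the middle, 52 mm tall, with TWO level legs along its x axis, 52 mm over both ends, 32 mm thick. It stands in one of the pockets next to the empty one in the gap, one or two pockets to either side. Origin in the middle of its underside, z up. Grip the collar, 34 to 52 mm above the origin.
- elbow: pipe elbow: a 32 mm round upright collar, 52 mm tall, with ONE level leg reaching 26 mm to its +x side; same white plastic, standing in another pocket; stays there. Origin in the middle of its underside, under the collar.
- coupling: straight pipe coupling: a plain upright tube 32 mm across, 52 mm tall, no legs; same white plastic, standing in another pocket; stays there. Origin in the middle of its underside, under the collar.
- cap: pipe plug: a squat disc 40 mm across and 20 mm tall with a 20 mm square head on it, 32 mm tall in all; same white plastic, standing in another pocket; stays there. Origin in the middle of its underside, under the collar.
- tote: blue open tote, 160 mm (x) by 220 mm (y) outside, 70 mm tall, walls and floor 5 mm, 1.5 kg. Origin in the middle of its underside.
- tote_floor (a point): middle of the tote's inner floor, axes as the tote's.
- spray_can: bystander: can with white cap, 54 mm across, 160 mm tall, origin in the middle of its underside.
- carton: bystander: cardboard carton 90 x 130 x 60 mm, origin in the middle of its underside.
- wrench: bystander: steel wrench lying flat on the counter, along its x axis.
Mind the look-alikes: they are no part of the job. Leave any turquoise look-alike of the tee alone.

How it is judged:
By the outcome, as a careful person would: the job done as asked, in the order asked, and still so for the second after the job is handed in, with the robot touching nothing.
It also fails if it takes over 67 s, if anything falls off the work surface, if the arm or the gripper's body presses on something with over 40 N, if the wrist force passes 120 N, or if a joint passes its speed limit or range.

## Working session

There is one attempt and no reset: what is moved stays moved. The work goes in short steps, Python scripts to look and compute and a tool call to move; the robot and the scene stay as the last step left them, time stands still between calls to the robot, and variables do not carry over. Pictures are saved under pics/ and viewed, at most 11 in all, crops included, and the job is handed in when it is done.

Besides the shell and the picture viewer there is one more tool, called as name([rows], argument=value, ...), one row to a line, values as JSON. arm_command: Moves the arm, as the interface text tells. Its arguments: {"type":"object","properties":{"motion":{"type":"array","items":{"type":"object","properties":{"fingers":{"type":"number"},"xyz":{"type":"array","items":{"type":"number"}},"turn":{"type":"array","items":{"type":"number"}}}}},"squeeze":{"type":"number"}},"required":["motion"]}

```bash
mkdir -p pics; ls
cat > h.py <<'E'
import numpy as np,cv2
from cell import monitor,cams,ticket,ctrl
def snap(n):
    im,d=cams.get_image(n); c=cams.get_calibration(n)
    return im,d,np.array(c["K"]),np.array(c["extrinsics"]),c
def ray(u,v,K,E):
    r=np.array([(u-K[0,2])/K[0,0],-(v-K[1,2])/K[1,1],-1.])
    return E[:3,3],E[:3,:3]@r
def onz(u,v,z,K,E):
    o,r=ray(u,v,K,E); return o+r*(z-o[2])/r[2]
def proj(p,K,E):
    q=E[:3,:3].T@(np.array(p)-E[:3,3]); return K[0,2]-K[0,0]*q[0]/q[2],K[1,2]+K[1,1]*q[1]/q[2]
E
python3 - <<'E'
from h import *
for n in("top","side"):
    im,d,K,E,c=snap(n); cv2.imwrite(f"pics/{n}0.png",im); np.savez(f"{n}0.npz",im=im,d=d,K=K,E=E); print(n,c)
print(monitor.read_state(),ctrl.grasp_offset)
E
```

```text
pics
top {'K': array([[494.70331222,   0.        , 281.30070031],
       [  0.        , 494.70331222, 209.34437575],
       [  0.        ,   0.        ,   1.        ]]), 'extrinsics': array([[ 3.92276656e-02,  9.76412012e-01, -2.12322333e-01,
         2.50430269e+02],
       [-9.99230196e-01,  3.84284693e-02, -7.89106329e-03,
        -5.59151257e+01],
       [ 4.54293277e-04,  2.12468435e-01,  9.77167825e-01,
         1.34910240e+03],
       [ 0.00000000e+00,  0.00000000e+00,  0.00000000e+00,
         1.00000000e+00]])}
side {'K': array([[386.96606421,   0.        , 288.34554759],
       [  0.        , 386.96606421, 211.19718718],
       [  0.        ,   0.        ,   1.        ]]), 'extrinsics': array([[ 9.98041857e-01,  3.60057671e-02, -5.11471993e-02,
         4.79554458e+02],
       [-6.14850987e-02,  7.14946976e-01, -6.96469959e-01,
        -6.90946121e+02],
       [ 1.14906004e-02,  6.98250962e-01,  7.15760826e-01,
         7.55734696e+02],
       [ 0.00000000e+00,  0.00000000e+00,  0.00000000e+00,
         1.00000000e+00]])}
{'time_s': 0.1, 'joints': array([68.54276721, 40.50828599, -1.58314487, 85.08171683,  1.26310455,
       54.48038078, -4.32409428]), 'joint_velocities': array([ 0.03175371,  0.01173777,  0.0469296 , -0.0469609 , -0.0005424 ,
       -0.04190822, -0.02480377]), 'joint_efforts': array([ 1.62244232e-03, -8.84293270e+01,  1.23701289e+00, -2.36450154e+01,
        1.71030534e-02,  5.15326654e-03, -1.04637903e-05]), 'ee_pos': array([ 187.75620825, -543.20529984,  191.29490165]), 'tool_rot': array([-1.79947102e+02,  3.08297740e-03,  1.90718236e+01]), 'ft_force': array([-0.25612361,  0.16036698,  0.05153923]), 'moment': array([ 0.02251544,  0.03319933, -0.02104908]), 'gripper_force': 0.0, 'finger_gap': 85.51509773144224} 18.700000000000003
```

View pics/top0.png

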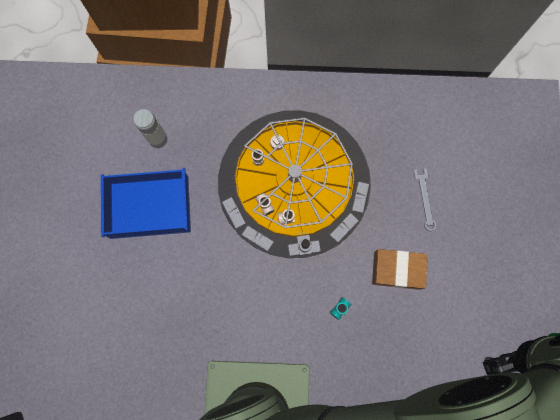

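View pics/side0.png

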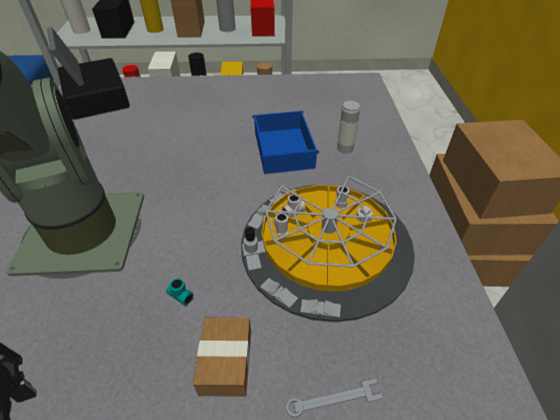

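Top view shows the carousel centred near (295,175), knob at (305,243), tote at (145,204), fittings at (258,157), (277,142), (265,203), (288,215). The side view is consistent with this, and the turquoise look-alike lies apart. I'll zoom in on the carousel.

Run:
```python
from h import *
a=np.load("top0.npz"); im=a["im"]; K,E=a["K"],a["E"]
cv2.imwrite("pics/z1.png",cv2.resize(im[100:270,205:385],None,fx=3.5,fy=3.5,interpolation=cv2.INTER_CUBIC))
b=np.load("side0.npz")
cv2.imwrite("pics/z2.png",cv2.resize(b["im"][165:325,230:420],None,fx=3.7,fy=3.7,interpolation=cv2.INTER_CUBIC))
hsv=cv2.cvtColor(im,cv2.COLOR_BGR2HSV)
# dark base plate ellipse
g=hsv[:,:,2]; s=hsv[:,:,1]
m=((g<75)&(s<80)).astype(np.uint8)*255; m[:95]=0;m[275:]=0;m[:,:200]=0;m[:,390:]=0
c=max(cv2.findContours(m,cv2.RETR_EXTERNAL,cv2.CHAIN_APPROX_NONE)[0],key=cv2.contourArea)
e=cv2.fitEllipse(cv2.convexHull(c)); print("plate",e)
P=np.array([onz(u,v,12,K,E)[:2] for u,v in cv2.convexHull(c)[:,0]])
A=np.c_[2*P,np.ones(len(P))]; x=np.linalg.lstsq(A,(P**2).sum(1),rcond=None)[0]
print("center",x[:2],"R",np.sqrt(x[2]+x[:2]@x[:2]))
# yellow disc at z=58
m=cv2.inRange(hsv,(15,150,120),(35,255,255))
m[:95]=0;m[275:]=0
h=cv2.convexHull(np.argwhere(m)[:,::-1].astype(np.int32))[:,0]
P=np.array([onz(u,v,58,K,E)[:2] for u,v in h]);A=np.c_[2*P,np.ones(len(P))]; x=np.linalg.lstsq(A,(P**2).sum(1),rcond=None)[0]
print("tray",x[:2],"R",np.sqrt(x[2]+x[:2]@x[:2]))
m=cv2.inRange(hsv,(105,150,60),(130,255,255));m[:150]=0;m[260:]=0;m[:,220:]=0
h=cv2.convexHull(np.argwhere(m)[:,::-1].astype(np.int32))
r=cv2.minAreaRect(np.array([onz(u,v,70,K,E)[:2] for u,v in h[:,0]],np.float32)); print("tote",r)
```

```text
plate ((292.4758605957031, 175.46543884277344), (128.35243225097656, 149.162109375), 87.54865264892578)
center [639.64428626 -75.42332376] R 200.6269130349169
tray [ 600.07984572 -106.17288619] R 181.9579469845327
tote ((532.8363037109375, 318.29705810546875), (173.6882781982422, 230.44688415527344), 7.071180820465088)
```

View pics/z1.png

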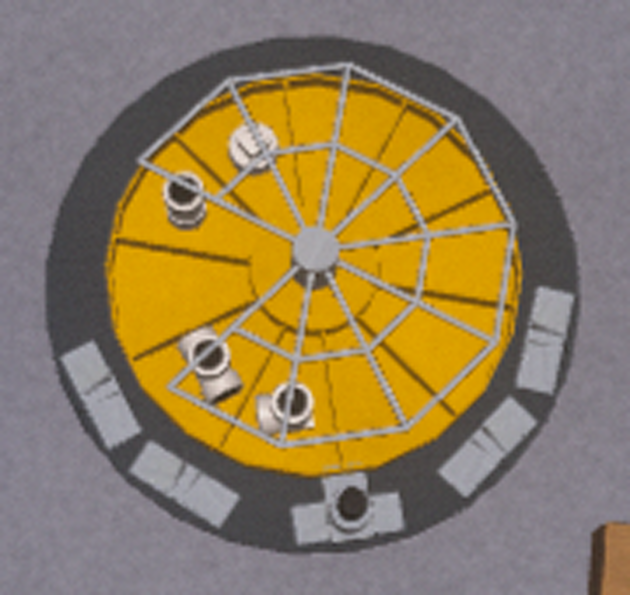

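View pics/z2.png

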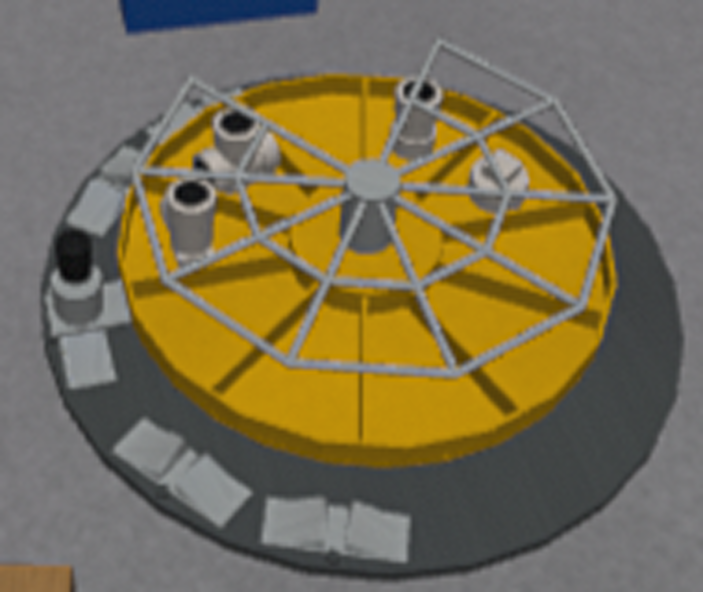

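The tee, with legs on both sides, is at z1 (210,360). That is one pocket CCW of the gap, so the carousel must turn about −36°. The elbow is at (290,405), the coupling at (185,195) and the cap at (252,147). Target stop block is at z1 (185,485). Now the precise points.

Run:
```python
from h import *
a=np.load("top0.npz");b=np.load("side0.npz"); K,E=a["K"],a["E"]; Ks,Es=b["K"],b["E"]
def tri(p,q):
    o1,r1=ray(*p,K,E);o2,r2=ray(*q,Ks,Es)
    t=np.linalg.lstsq(np.c_[r1,-r2],o2-o1,rcond=None)[0]; A=o1+t[0]*r1;B=o2+t[1]*r2
    return (A+B)/2,np.linalg.norm(A-B)
def blob(im,lo,hi,x0,x1,y0,y1,smax=60):
    h=cv2.cvtColor(im,cv2.COLOR_BGR2HSV)[y0:y1,x0:x1]
    m=((h[:,:,2]>=lo)&(h[:,:,2]<=hi)&(h[:,:,1]<smax)).astype(np.uint8)
    n,l,st,ce=cv2.connectedComponentsWithStats(m); i=1+np.argmax(st[1:,4]); return ce[i]+[x0,y0],st[i]
kt,s1=blob(a["im"],0,60,297,314,237,252,255); pt,s2=blob(a["im"],120,255,286,304,163,179)
ps,s4=blob(b["im"],120,255,322,340,208,222)
print(kt,s1,pt,s2,ps,s4)
print("post114",onz(*pt,114,K,E),onz(*ps,114,Ks,Es),"tri",tri(pt,ps))
print("knob104 top",onz(*kt,104,K,E),"kdepth",a["d"][int(kt[1]),int(kt[0])])
hs=[(72/3.7+230,238/3.7+165)]; print("knob side",onz(*hs[0],104,Ks,Es), "tri",tri(kt,hs[0]))
f=lambda x,y:(x/3.5+205,y/3.5+100)
for n,p in dict(b_72=(97,393),b_36=(185,484),b0=(348,525),b36=(487,447),b72=(546,340)).items():
    print(n,onz(*f(*p),14,K,E)[:2])
for n,p in dict(tee=(208,353),elbow=(292,402),coup=(184,190)).items(): print(n,onz(*f(*p),92,K,E)[:2])
```

```text
[303.89473684 243.94736842] [ 5  3  6  8 19] [294.97058824 170.84705882] [  0   0  18  16 170] [330.26712329 213.29452055] [  0   0  18  13 146]
post114 [622.50816467 -77.42505034 114.        ] [621.67219834 -78.12781178 114.        ] tri (array([622.22544162, -77.46569684, 113.46381873]), np.float64(0.8533579740775583))
knob104 top [ 433.44980345 -106.66469019  104.        ] kdepth 1258.6835
knob side [ 435.36005881 -109.17074998  104.        ] tri (array([ 434.53565498, -106.65014758,  100.93032618]), np.float64(1.2880512440412197))
b_72 [526.95988933  88.44627193]
b_36 [457.30357915  15.58154865]
b0 [ 430.18706934 -112.26936131]
b36 [ 495.82911363 -219.20172957]
b72 [ 583.87766034 -264.92344348]
tee [544.49932268  -0.86866476]
elbow [509.68064881 -64.81462351]
coup [671.13110003  23.31471849]
```

```bash
cat >> h.py <<'E'
from scipy.spatial.transform import Rotation as Ro
C=np.array([622.2,-77.6])
def go(x,y,z,yaw,p0=None,r0=None):
    s=monitor.read_state(); p0=s["ee_pos"] if p0 is None else np.array(p0)
    R0=Ro.from_euler("xyz",s["tool_rot"] if r0 is None else r0,degrees=True)
    R1=Ro.from_euler("xyz",[180,0,yaw],degrees=True)
    d=R0.inv().apply(np.array([x,y,z])-p0)/25; w=(R0.inv()*R1).as_rotvec(degrees=True)/6
    print("xyz",d.round(3),"turn",w.round(3)); return d,w
def arc(ang,r=190): # carousel angle -> xy of plunger, yaw
    t=np.radians(188.8+ang); return *(C+r*np.array([np.cos(t),np.sin(t)])),8.8+ang
E
python3 - <<'E'
from h import *
x,y,w=arc(0); print(x,y,w)
go(x,y,190,w); go(x,y,79,w)
E
```

```text
434.436607525155 -106.66730889396725 8.8
xyz [ 15.031 -13.279   0.063] turn [-9.000e-03  1.000e-03  1.712e+00]
xyz [ 15.031 -13.275   4.503] turn [-9.000e-03  1.000e-03  1.712e+00]
```

arm_command([
  {"fingers": 0,"xyz": [15.03,-13.28,0.06],"turn": [0,0,1.71]},
  {"fingers": 0,"xyz": [15.03,-13.28,0.06],"turn": [0,0,1.71]},
  {"fingers": 0,"xyz": [15.03,-13.28,0.06],"turn": [0,0,1.71]},
  {"fingers": 0,"xyz": [15.03,-13.28,0.06],"turn": [0,0,1.71]},
  {"fingers": 0,"xyz": [15.03,-13.28,0.06],"turn": [0,0,1.71]},
  {"fingers": 0,"xyz": [15.03,-13.28,0.06],"turn": [0,0,1.71]},
  {"fingers": 0,"xyz": [15.03,-13.28,0.06],"turn": [0,0,1.71]},
  {"fingers": 0,"xyz": [15.03,-13.28,0.06],"turn": [0,0,1.71]},
  {"fingers": 0,"xyz": [15.03,-13.28,0.06],"turn": [0,0,1.71]},
  {"fingers": 0,"xyz": [15.03,-13.28,0.06],"turn": [0,0,1.71]},
  {"fingers": 0,"xyz": [15.03,-13.28,0.06],"turn": [0,0,1.71]},
  {"fingers": 0,"xyz": [15.03,-13.28,0.06],"turn": [0,0,1.71]},
  {"fingers": 0,"xyz": [15.03,-13.28,0.06],"turn": [0,0,1.71]},
  {"fingers": 0,"xyz": [15.03,-13.28,0.06],"turn": [0,0,1.71]},
  {"fingers": 0,"xyz": [15.03,-13.28,1.5],"turn": [0,0,1.71]},
  {"fingers": 0,"xyz": [15.03,-13.28,2.5],"turn": [0,0,1.71]},
  {"fingers": 0,"xyz": [15.03,-13.28,3.5],"turn": [0,0,1.71]},
  {"fingers": 0,"xyz": [15.03,-13.28,4.5],"turn": [0,0,1.71]},
  {"fingers": 0,"xyz": [15.03,-13.28,4.5],"turn": [0,0,1.71]},
  {"fingers": 0,"xyz": [15.03,-13.28,4.5],"turn": [0,0,1.71]},
])

```text
time_s: 1.77
ee_pos: [433.7, -107.7, 79.1]
tool_rot: [-180.0, 0.1, 8.7]
ft_force: [0.9, 0.3, 0.6]
finger_gap: 85.0
gripper_force: 0.0
```

arm_command([
  {"fingers": 0.6},
  {"fingers": 0.75},
  {"fingers": 1},
  {"fingers": 1},
  {"fingers": 1},
  {"fingers": 1},
  {"fingers": 1},
  {"fingers": 1},
  {"fingers": 1},
], squeeze=40)

```text
invalid input at $.motion[0]: expected keys fingers, xyz, turn
```

Run:
```python
from h import *
s=monitor.read_state(); print(s["ee_pos"],s["finger_gap"],s["ft_force"],s["gripper_force"])
for a in(0,-4,-8,-12,-16,-20,-24,-28,-30):
    go(*arc(a)[:2],94.5,arc(a)[2])
```

```text
[ 433.70956671 -107.67204445   79.14867143] 85.0207164538314 [0.92640447 0.28980973 0.60839627] 0.0
xyz [ 0.034 -0.036 -0.614] turn [-0.005  0.019 -0.013]
xyz [ 0.051 -0.566 -0.614] turn [-0.005  0.02   0.654]
xyz [ 0.106 -1.093 -0.614] turn [-0.004  0.02   1.321]
xyz [ 0.198 -1.616 -0.614] turn [-0.003  0.02   1.987]
xyz [ 0.325 -2.131 -0.614] turn [-0.003  0.02   2.654]
xyz [ 0.488 -2.636 -0.614] turn [-2.000e-03  2.000e-02  3.321e+00]
xyz [ 0.687 -3.128 -0.614] turn [-1.000e-03  2.000e-02  3.987e+00]
xyz [ 0.918 -3.605 -0.614] turn [-0.     0.02   4.654]
xyz [ 1.047 -3.837 -0.614] turn [-0.     0.02   4.987]
```

arm_command([
  {"fingers": 0.6,"xyz": [0,0,0],"turn": [0,0,0]},
  {"fingers": 0.8,"xyz": [0,0,0],"turn": [0,0,0]},
  {"fingers": 1,"xyz": [0,0,0],"turn": [0,0,0]},
  {"fingers": 1,"xyz": [0,0,0],"turn": [0,0,0]},
  {"fingers": 1,"xyz": [0,0,0],"turn": [0,0,0]},
  {"fingers": 1,"xyz": [0,0,0],"turn": [0,0,0]},
  {"fingers": 1,"xyz": [0,0,0],"turn": [0,0,0]},
  {"fingers": 1,"xyz": [0,0,0],"turn": [0,0,0]},
  {"fingers": 1,"xyz": [0,0,0],"turn": [0,0,0]},
  {"fingers": 1,"xyz": [0,0,-0.2],"turn": [0,0,0]},
  {"fingers": 1,"xyz": [0,0,-0.4],"turn": [0,0,0]},
  {"fingers": 1,"xyz": [0,0,-0.6],"turn": [0,0,0]},
  {"fingers": 1,"xyz": [0,0,-0.6],"turn": [0,0,0]},
  {"fingers": 1,"xyz": [0,0,-0.6],"turn": [0,0,0]},
], squeeze=40)

```text
time_s: 2.93
ee_pos: [434.7, -106.9, 94.6]
tool_rot: [180.0, -0.0, 8.8]
ft_force: [0.2, 0.4, -0.0]
finger_gap: 0.1
gripper_force: 0.0
```

The gap reads 0.1, so the fingers closed on nothing. I'll look before moving again.

Run:
```python
from h import *
im,d,K,E,c=snap("side"); i2,d2,K2,E2,c=snap("top")
print(proj([434.7,-106.9,94.6],K,E),proj([434.4,-106.7,100],K,E))
A=cv2.resize(im[165:325,180:340],(480,480),interpolation=cv2.INTER_CUBIC);B=cv2.resize(i2[180:280,255:355],(480,480) if 0 else (300,480)[::-1] and (480,480),interpolation=cv2.INTER_CUBIC)
cv2.imwrite("pics/z3.png",cv2.resize(np.hstack([A,B]),(800,400)))
```

```text
(np.float64(249.42650161196048), np.float64(231.34192188311593)) (np.float64(249.1493547213696), np.float64(229.70010584663527))
```

View pics/z3.png

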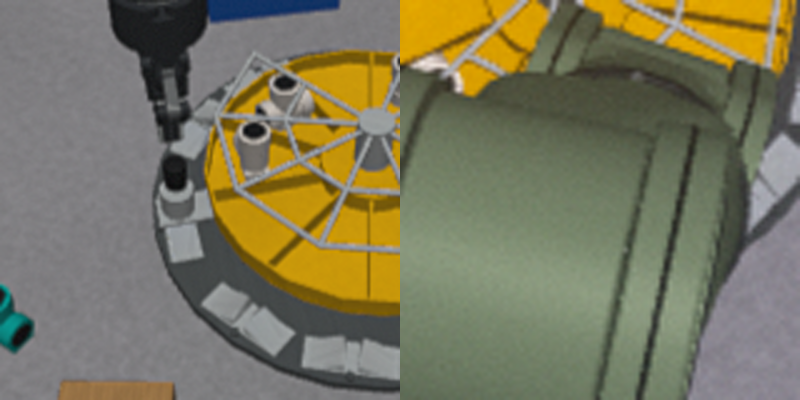

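The side view shows the shut fingertips at crop (170,138), about 10 px above the knob top at (175,158). They are either higher or farther back than the reported pose, so I'll check with depth.

Run:
```python
from h import *
im,d,K,E,c=snap("side")
def P(u,v):
    z=d[v,u]; q=np.array([(u-K[0,2])/K[0,0],-(v-K[1,2])/K[1,1],-1.])*z; return E[:3,:3]@q+E[:3,3]
for u,v in[(248,219),(248,217),(246,218),(249,215),(249,211),(247,205),(250,229),(250,230),(250,233),(250,236),(330,213),(251,242)]: print(u,v,im[v,u],P(u,v).round(1))
a=np.load("side0.npz");s=monitor.read_state();print(s["ee_pos"],s["joints"],s["tool_rot"])
b=np.load("top0.npz");print("start tip proj",proj([187.8,-543.4,191.7],b["K"],b["E"]),proj([187.8,-543.4,191.7],K,E))
cv2.imwrite("pics/z4.png",np.hstack([cv2.resize(b["im"][320:420,450:560],(440,400)),cv2.resize(a["im"][320:420,0:90],(360,400))]))
```

```text
248 219 [44 40 37] [ 435.  -118.8  148.2]
248 217 [41 41 37] [ 435.5 -120.3  156. ]
246 218 [26 26 25] [ 431.1 -121.4  154.3]
249 215 [35 34 32] [ 438.  -121.1  162.9]
249 211 [58 57 56] [ 479.6 -690.9  755.7]
247 205 [100 100  97] [ 438.7 -159.   230.3]
250 229 [28 28 27] [ 436.6 -108.9  104.8]
250 230 [29 28 27] [ 436.5 -110.6  103.2]
250 233 [30 30 29] [ 436.6 -119.6  103.3]
250 236 [19 17 19] [ 436.2 -122.8   96.8]
330 213 [160 160 157] [621.2 -77.2 114. ]
251 242 [138 138 134] [ 436.8 -117.    68.8]
[ 434.44049867 -106.85842153   94.09917733] [  7.36622468  40.34645722   4.10920675 117.5453886   -7.0224495
  22.34670999 -64.19144489] [-1.79990230e+02  1.19147329e-02  8.80784401e+00]
start tip proj (np.float64(496.32348181924147), np.float64(354.0459458097806)) (np.float64(46.87313401285732), np.float64(446.4652811620839))
```

View pics/z4.png

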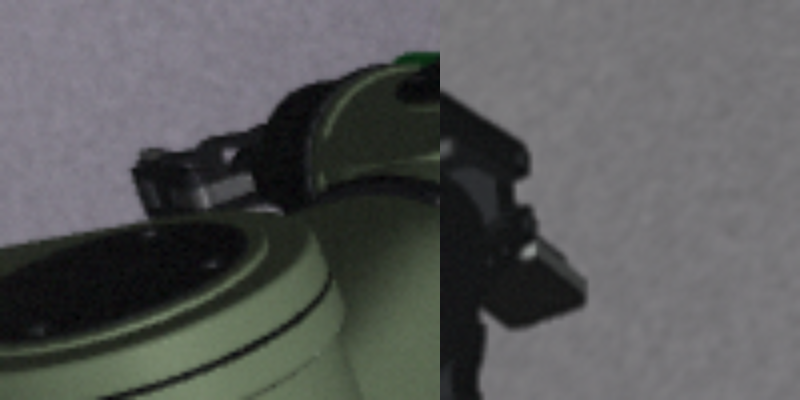

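Run:
```python
from h import *
print([x for x in dir(ctrl) if x[0]!='_'],[x for x in dir(monitor) if x[0]!='_'])
im,d,K,E,c=snap("side")
vv,uu=np.mgrid[200:232,236:262]; z=d[vv,uu]
q=np.stack([(uu-K[0,2])/K[0,0]*z,-(vv-K[1,2])/K[1,1]*z,-z],-1)@E[:3,:3].T+E[:3,3]
m=(z>0)&(q[...,2]>118)
print(np.sort(q[m][:,2])[:12].round(1))
t=q[m&(q[...,2]<165)]; print(len(t),t.min(0),t.max(0),np.median(t,0))
```

```text
['Unreachable', 'grasp_offset'] ['read_state']
[132.7 133.3 134.4 135.9 136.4 137.1 137.2 138.9 139.2 139.3 139.4 140.6]
72 [ 423.63973749 -123.12900658  132.68018994] [ 445.34093778 -111.75721876  164.24451802] [ 434.78069854 -119.58087669  149.7442129 ]
```

The real fingertips sit about 40 mm above the reported TCP (x and y agree), so I'll apply that offset: reported z = wanted tip z − 40. I'll open, descend to reported 40, and close.

arm_command([
  {"fingers": 0,"xyz": [0,0,0],"turn": [0,0,0]},
  {"fingers": 0,"xyz": [0,0,0],"turn": [0,0,0]},
  {"fingers": 0,"xyz": [0,0,0],"turn": [0,0,0]},
  {"fingers": 0,"xyz": [0,0,0],"turn": [0,0,0]},
  {"fingers": 0,"xyz": [0,0,0],"turn": [0,0,0]},
  {"fingers": 0,"xyz": [0,0,0.5],"turn": [0,0,0]},
  {"fingers": 0,"xyz": [0,0,1],"turn": [0,0,0]},
  {"fingers": 0,"xyz": [0,0,1.5],"turn": [0,0,0]},
  {"fingers": 0,"xyz": [0,0,2],"turn": [0,0,0]},
  {"fingers": 0,"xyz": [0,0,2.16],"turn": [0,0,0]},
  {"fingers": 0,"xyz": [0,0,2.16],"turn": [0,0,0]},
  {"fingers": 0.5,"xyz": [0,0,2.16],"turn": [0,0,0]},
  {"fingers": 0.75,"xyz": [0,0,2.16],"turn": [0,0,0]},
  {"fingers": 1,"xyz": [0,0,2.16],"turn": [0,0,0]},
  {"fingers": 1,"xyz": [0,0,2.16],"turn": [0,0,0]},
  {"fingers": 1,"xyz": [0,0,2.16],"turn": [0,0,0]},
  {"fingers": 1,"xyz": [0,0,2.16],"turn": [0,0,0]},
  {"fingers": 1,"xyz": [0,0,2.16],"turn": [0,0,0]},
  {"fingers": 1,"xyz": [0,0,2.16],"turn": [0,0,0]},
], squeeze=40)

```text
time_s: 4.72
ee_pos: [434.9, -107.7, 40.7]
tool_rot: [179.9, -0.1, 8.8]
ft_force: [0.3, -5.0, 8.4]
finger_gap: 20.5
gripper_force: 38.7
```

Run:
```python
from h import *
s=monitor.read_state(); print(s["ee_pos"],s["finger_gap"],s["ft_force"],s["gripper_force"])
for a in(0,-3,-6,-9,-12,-15,-18,-20):
    go(*arc(a)[:2],s["ee_pos"][2]+15.5,arc(a)[2])
```

```text
[ 434.89938217 -107.66600832   40.65567886] 20.520652226783135 [ 0.29095005 -4.96947713  8.40491593] 38.72759163379669
xyz [-0.012 -0.042 -0.62 ] turn [ 0.011 -0.01  -0.007]
xyz [-0.001 -0.439 -0.621] turn [ 0.011 -0.01   0.493]
xyz [ 0.03  -0.836 -0.621] turn [ 0.01  -0.011  0.993]
xyz [ 0.081 -1.231 -0.621] turn [ 0.01  -0.011  1.493]
xyz [ 0.153 -1.622 -0.622] turn [ 0.01  -0.011  1.993]
xyz [ 0.246 -2.009 -0.622] turn [ 0.01  -0.011  2.493]
xyz [ 0.359 -2.39  -0.622] turn [ 0.009 -0.012  2.993]
xyz [ 0.445 -2.641 -0.623] turn [ 0.009 -0.012  3.327]
```

arm_command([
  {"fingers": 1,"xyz": [0,0,-0.2],"turn": [0,0,0]},
  {"fingers": 1,"xyz": [0,0,-0.4],"turn": [0,0,0]},
  {"fingers": 1,"xyz": [0,0,-0.6],"turn": [0,0,0]},
  {"fingers": 1,"xyz": [0,0,-0.62],"turn": [0,0,0]},
  {"fingers": 1,"xyz": [0,0,-0.62],"turn": [0,0,0]},
], squeeze=50)

```text
time_s: 5.13
ee_pos: [434.6, -106.9, 55.8]
tool_rot: [-180.0, -0.0, 8.8]
ft_force: [1.1, -0.1, -8.5]
finger_gap: 20.5
gripper_force: 49.2
```

Lifted 15 mm, with the expected spring force of −8.5 N. Carrying along the arc to −20°.

arm_command([
  {"fingers": 1,"xyz": [0.01,-0.2,0],"turn": [0,0,0.25]},
  {"fingers": 1,"xyz": [0.01,-0.4,0],"turn": [0,0,0.5]},
  {"fingers": 1,"xyz": [0.03,-0.6,0],"turn": [0,0,0.75]},
  {"fingers": 1,"xyz": [0.04,-0.79,0],"turn": [0,0,1.0]},
  {"fingers": 1,"xyz": [0.09,-1.19,0],"turn": [0,0,1.5]},
  {"fingers": 1,"xyz": [0.165,-1.58,0],"turn": [0,0,2.0]},
  {"fingers": 1,"xyz": [0.255,-1.97,0],"turn": [0,0,2.5]},
  {"fingers": 1,"xyz": [0.37,-2.35,0],"turn": [0,0,3.0]},
  {"fingers": 1,"xyz": [0.455,-2.6,0],"turn": [0,0,3.33]},
  {"fingers": 1,"xyz": [0.455,-2.6,0],"turn": [0,0,3.33]},
  {"fingers": 1,"xyz": [0.455,-2.6,0],"turn": [0,0,3.33]},
])

```text
time_s: 6.05
ee_pos: [435.5, -40.5, 55.6]
tool_rot: [180.0, 0.0, -11.1]
ft_force: [0.1, 0.3, -8.3]
finger_gap: 20.2
gripper_force: 49.6
```

Run:
```python
from h import *
s=monitor.read_state(); print(s["ee_pos"],s["finger_gap"],s["ft_force"],s["moment"],arc(-20))
im,d,K,E,c=snap("side"); cv2.imwrite("pics/z5.png",cv2.resize(im[150:330,200:420],(770,630))[:600])
```

```text
[435.50620468 -40.4886879   55.6079636 ] 20.230816284758056 [ 0.12369724  0.25015322 -8.26066853] [-0.02629153  0.01860439 -0.17987704] (np.float64(435.81852048365363), np.float64(-40.695473268205326), -11.2)
```

View pics/z5.png

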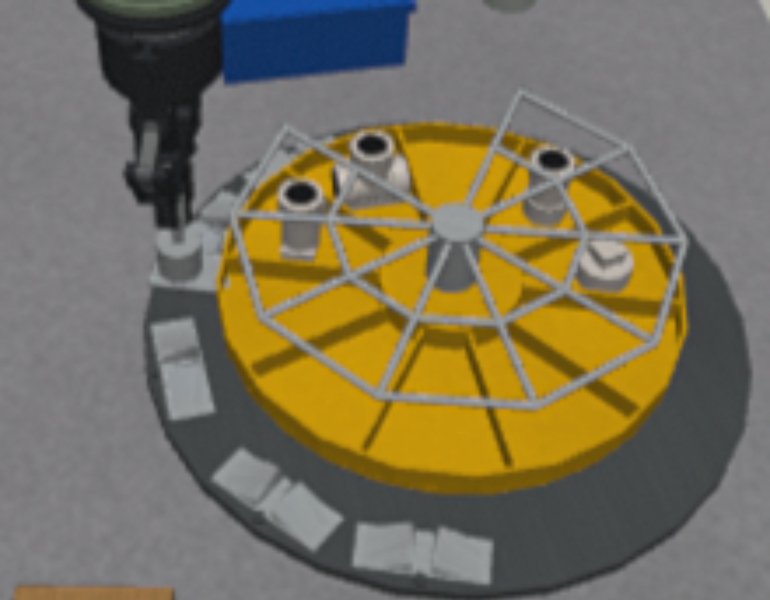

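The carousel turned freely to about −20°, with the pin between blocks. Lowering the knob, opening to about 44 mm, then descending around the sleeve.

arm_command([
  {"fingers": 1,"xyz": [0,0,0.2],"turn": [0,0,0]},
  {"fingers": 1,"xyz": [0,0,0.4],"turn": [0,0,0]},
  {"fingers": 1,"xyz": [0,0,0.6],"turn": [0,0,0]},
  {"fingers": 0.46,"xyz": [0,0,0.6],"turn": [0,0,0]},
  {"fingers": 0.46,"xyz": [0,0,0.6],"turn": [0,0,0]},
  {"fingers": 0.46,"xyz": [0,0,0.6],"turn": [0,0,0]},
  {"fingers": 0.46,"xyz": [0,0,0.6],"turn": [0,0,0]},
  {"fingers": 0.46,"xyz": [0,0,0.6],"turn": [0,0,0]},
  {"fingers": 0.46,"xyz": [0,0,0.6],"turn": [0,0,0]},
])

```text
time_s: 6.85
ee_pos: [435.9, -40.9, 40.8]
tool_rot: [-180.0, -0.0, -11.2]
ft_force: [-0.4, -0.4, 0.3]
finger_gap: 46.2
gripper_force: 0.0
```

arm_command([
  {"fingers": 0.46,"xyz": [0,0,0.4],"turn": [0,0,0]},
  {"fingers": 0.46,"xyz": [0,0,0.8],"turn": [0,0,0]},
  {"fingers": 0.46,"xyz": [0,0,1.2],"turn": [0,0,0]},
  {"fingers": 0.46,"xyz": [0,0,1.27],"turn": [0,0,0]},
  {"fingers": 0.46,"xyz": [0,0,1.27],"turn": [0,0,0]},
])

```text
time_s: 7.27
ee_pos: [435.5, -40.9, 8.7]
tool_rot: [-180.0, 0.1, -11.2]
ft_force: [-0.6, -0.2, -0.2]
finger_gap: 46.2
gripper_force: 0.0
```

Run:
```python
from h import *
s=monitor.read_state(); print(s["ee_pos"],s["finger_gap"],s["ft_force"])
for a in range(-22,-44,-2):
    print(a,end=" ");go(*arc(a)[:2],9,arc(a)[2])
```

```text
[435.54401891 -40.94304671   8.72528393] 46.190816508736916 [-0.56970317 -0.18455565 -0.24901861]
-22 xyz [ 0.014 -0.277 -0.011] turn [0.    0.008 0.336]
-24 xyz [ 0.028 -0.542 -0.011] turn [0.    0.008 0.669]
-26 xyz [ 0.051 -0.806 -0.011] turn [0.    0.008 1.003]
-28 xyz [ 0.083 -1.07  -0.011] turn [0.    0.008 1.336]
-30 xyz [ 0.125 -1.332 -0.011] turn [1.000e-03 8.000e-03 1.669e+00]
-32 xyz [ 0.175 -1.592 -0.011] turn [1.000e-03 8.000e-03 2.003e+00]
-34 xyz [ 0.235 -1.85  -0.011] turn [1.000e-03 8.000e-03 2.336e+00]
-36 xyz [ 0.304 -2.107 -0.011] turn [1.000e-03 8.000e-03 2.669e+00]
-38 xyz [ 0.381 -2.36  -0.011] turn [1.000e-03 8.000e-03 3.003e+00]
-40 xyz [ 0.468 -2.611 -0.011] turn [1.000e-03 8.000e-03 3.336e+00]
-42 xyz [ 0.563 -2.859 -0.011] turn [2.000e-03 8.000e-03 3.669e+00]
```

arm_command([
  {"fingers": 0.46,"xyz": [0.01,-0.14,0],"turn": [0,0,0.17]},
  {"fingers": 0.46,"xyz": [0.01,-0.28,0],"turn": [0,0,0.34]},
  {"fingers": 0.46,"xyz": [0.02,-0.41,0],"turn": [0,0,0.5]},
  {"fingers": 0.46,"xyz": [0.03,-0.54,0],"turn": [0,0,0.67]},
  {"fingers": 0.46,"xyz": [0.05,-0.8,0],"turn": [0,0,1.0]},
  {"fingers": 0.46,"xyz": [0.08,-1.07,0],"turn": [0,0,1.34]},
  {"fingers": 0.46,"xyz": [0.125,-1.33,0],"turn": [0,0,1.67]},
  {"fingers": 0.46,"xyz": [0.175,-1.59,0],"turn": [0,0,2.0]},
  {"fingers": 0.46,"xyz": [0.235,-1.85,0],"turn": [0,0,2.34]},
  {"fingers": 0.46,"xyz": [0.3,-2.1,0],"turn": [0,0,2.67]},
  {"fingers": 0.46,"xyz": [0.34,-2.23,0],"turn": [0,0,2.84]},
])

```text
time_s: 8.18
ee_pos: [454.9, 12.4, 9.2]
tool_rot: [180.0, -0.0, -28.4]
ft_force: [-3.0, -6.5, 2.2]
finger_gap: 46.0
gripper_force: 3.1
```

Run:
```python
from h import *
s=monitor.read_state(); print(s["ee_pos"],s["finger_gap"],s["ft_force"],s["moment"])
for a in (-37,-38,-39,-40,-41,-42):
    print(a,end=" ");go(*arc(a)[:2],9,arc(a)[2])
```

```text
[454.91416936  12.35876906   9.16246051] 46.01936115016951 [-2.98505702 -6.47092401  2.15418589] [-1.27702784  0.65425778 -0.00201122]
-37 xyz [-0.002  0.009  0.007] turn [ 0.006 -0.001 -0.032]
-38 xyz [-0.002 -0.123  0.006] turn [ 0.006 -0.001  0.134]
-39 xyz [ 0.001 -0.256  0.006] turn [ 0.006 -0.001  0.301]
-40 xyz [ 0.007 -0.389  0.006] turn [ 0.006 -0.001  0.468]
-41 xyz [ 0.014 -0.521  0.006] turn [ 0.006 -0.001  0.634]
-42 xyz [ 0.024 -0.653  0.006] turn [ 0.006 -0.001  0.801]
```

Now climbing the ramp at about 7 N. Continuing in small steps.

arm_command([
  {"fingers": 0.46,"xyz": [0,-0.06,0],"turn": [0,0,0.07]},
  {"fingers": 0.46,"xyz": [0,-0.12,0],"turn": [0,0,0.14]},
  {"fingers": 0.46,"xyz": [0,-0.18,0],"turn": [0,0,0.22]},
  {"fingers": 0.46,"xyz": [0,-0.24,0],"turn": [0,0,0.28]},
])

```text
time_s: 8.52
ee_pos: [457.7, 17.2, 9.0]
tool_rot: [180.0, -0.0, -30.0]
ft_force: [-1.6, -3.8, 1.7]
finger_gap: 45.9
gripper_force: 2.0
```

arm_command([
  {"fingers": 0.46,"xyz": [0,-0.05,0],"turn": [0,0,0.06]},
  {"fingers": 0.46,"xyz": [0,-0.1,0],"turn": [0,0,0.12]},
  {"fingers": 0.46,"xyz": [0.01,-0.15,0],"turn": [0,0,0.18]},
])

```text
time_s: 8.77
ee_pos: [459.6, 20.5, 9.0]
tool_rot: [180.0, 0.0, -31.0]
ft_force: [-4.1, -2.5, 2.4]
finger_gap: 46.2
gripper_force: 2.2
```

```bash
cat > look.py <<'E'
from h import *
import sys
im,d,K,E,c=snap("side")
vv,uu=np.mgrid[190:260,225:300]; z=d[vv,uu]
q=np.stack([(uu-K[0,2])/K[0,0]*z,-(vv-K[1,2])/K[1,1]*z,-z],-1)@E[:3,:3].T+E[:3,3]
cv2.imwrite(f"pics/{sys.argv[1]}.png",cv2.resize(im[150:330,200:420],(770,630))[:600])
E
python3 look.py k1
```

```text
(no output)
```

View pics/k1.png

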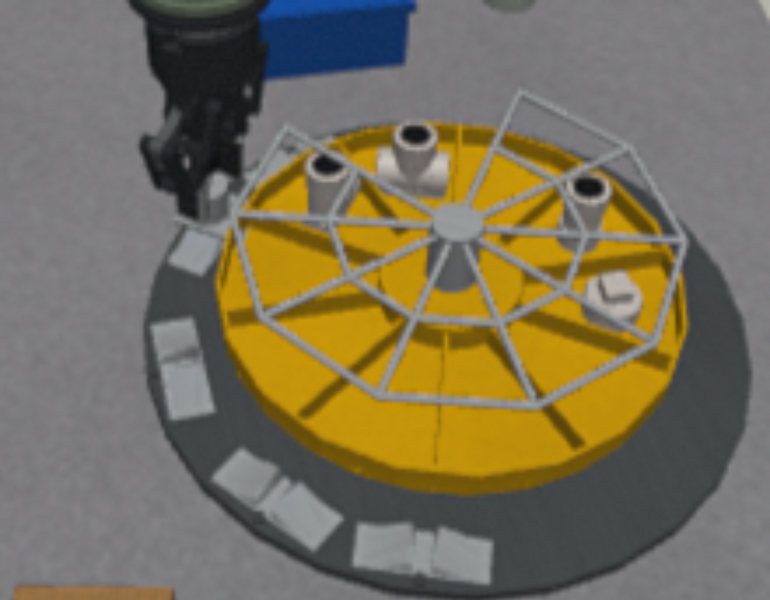

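The tee has nearly reached the gap (415,160) and the sleeve is at the block. Continuing the small pushes until the force shows a lock.

arm_command([
  {"fingers": 0.46,"xyz": [0,-0.04,0],"turn": [0,0,0.05]},
  {"fingers": 0.46,"xyz": [0,-0.08,0],"turn": [0,0,0.1]},
  {"fingers": 0.46,"xyz": [0,-0.08,0],"turn": [0,0,0.1]},
])

```text
time_s: 9.07
ee_pos: [461.2, 22.7, 8.9]
tool_rot: [-180.0, -0.0, -31.6]
ft_force: [0.3, 1.1, -0.6]
finger_gap: 45.9
gripper_force: 0.2
```

arm_command([
  {"fingers": 0.46,"xyz": [0,-0.04,0],"turn": [0,0,0.05]},
  {"fingers": 0.46,"xyz": [0,-0.06,0],"turn": [0,0,0.08]},
  {"fingers": 0.46,"xyz": [0,-0.06,0],"turn": [0,0,0.08]},
])

```text
time_s: 9.32
ee_pos: [461.9, 23.8, 9.0]
tool_rot: [-180.0, -0.0, -32.1]
ft_force: [0.5, 0.0, -0.1]
finger_gap: 46.3
gripper_force: 0.0
```

arm_command([
  {"fingers": 0.46,"xyz": [0,-0.06,0],"turn": [0,0,0.07]},
  {"fingers": 0.46,"xyz": [0,-0.12,0],"turn": [0,0,0.14]},
  {"fingers": 0.46,"xyz": [0,-0.12,0],"turn": [0,0,0.14]},
])

```text
time_s: 9.57
ee_pos: [463.3, 26.0, 9.0]
tool_rot: [180.0, -0.0, -32.9]
ft_force: [-0.5, -1.8, 0.1]
finger_gap: 46.2
gripper_force: 1.2
```

arm_command([
  {"fingers": 0.46,"xyz": [0,-0.04,0],"turn": [0,0,0.05]},
  {"fingers": 0.46,"xyz": [0,-0.04,0],"turn": [0,0,0.05]},
])

```text
time_s: 9.73
ee_pos: [463.5, 26.1, 8.9]
tool_rot: [179.9, -0.0, -33.3]
ft_force: [-3.4, -7.4, 0.8]
finger_gap: 46.2
gripper_force: 3.8
```

```bash
cat > meas.py <<'E'
from h import *
# carousel angle from collar centre of tee: white pixels with height 86..96 near the tee, and knob height
im,d,K,E,c=snap("side")
vv,uu=np.mgrid[0:420,0:560]; 
q=np.stack([(uu-K[0,2])/K[0,0]*d,-(vv-K[1,2])/K[1,1]*d,-d],-1)@E[:3,:3].T+E[:3,3]
h=cv2.cvtColor(im,cv2.COLOR_BGR2HSV)
r=np.hypot(q[...,0]-C[0],q[...,1]-C[1]); a=np.degrees(np.arctan2(q[...,1]-C[1],q[...,0]-C[0]))%360
m=(d>0)&(r<140)&(r>85)&(q[...,2]>89)&(q[...,2]<96)&(a>60)&(a<170)
n,l,st,ce=cv2.connectedComponentsWithStats(m.astype(np.uint8))
for i in range(1,n):
    if st[i,4]<8: continue
    p=q[l==i]; mid=(p.min(0)+p.max(0))/2; print("collar",st[i,4],mid.round(1),p.min(0).round(0),p.max(0).round(0),"rel ang",round(np.degrees(np.arctan2(mid[1]-C[1],mid[0]-C[0]))-98.8,2),"r",np.hypot(*(mid[:2]-C)).round(1))
m=(d>0)&(r>160)&(r<215)&(q[...,2]>60)&(q[...,2]<130)&(a>120)&(a<180)
for lo,hi in((60,72),(72,95),(95,103),(103,108),(108,116),(116,126)):
    p=q[m&(q[...,2]>lo)&(q[...,2]<hi)]
    if len(p):print(lo,hi,len(p),p.mean(0).round(1),p.min(0).round(0),p.max(0).round(0))
E
python3 meas.py
```

```text
collar 85 [612.3  32.1  92.1] [597.  17.  89.] [628.  47.  95.] rel ang -3.64 r 110.2
collar 10 [553.4  12.3  91.7] [547.   7.  90.] [559.  18.  94.] rel ang 28.62 r 113.2
collar 60 [543.9   2.1  92. ] [531. -11.  89.] [556.  15.  95.] rel ang 35.67 r 111.7
60 72 90 [464.6  15.7  66. ] [438. -11.  60.] [488.  50.  72.]
72 95 117 [467.   22.   82.7] [439. -13.  72.] [488.  54.  95.]
95 103 58 [464.   14.6  99.3] [426. -27.  95.] [502.  62. 103.]
103 108 47 [461.9  11.  105.4] [424. -26. 103.] [502.  64. 108.]
108 116 46 [461.5   9.4 112. ] [422. -30. 108.] [505.  68. 116.]
116 126 101 [461.    9.7 121.1] [420. -32. 116.] [505.  70. 126.]
```

arm_command([
  {"fingers": 0.46,"xyz": [0,-0.06,0],"turn": [0,0,0]},
  {"fingers": 0.46,"xyz": [0,-0.06,0],"turn": [0,0,0]},
])

```text
time_s: 9.95
ee_pos: [463.7, 26.4, 8.9]
tool_rot: [179.8, 0.0, -33.3]
ft_force: [-7.2, -14.1, 3.0]
finger_gap: 46.2
gripper_force: 7.7
```

The push is at 16 N with no motion, so it's locked. Backing off to centre, going straight up, then checking knob height and angle.

arm_command([
  {"fingers": 0.46,"xyz": [0,0.15,0],"turn": [0,0,0]},
  {"fingers": 0.46,"xyz": [0,0.36,0],"turn": [0,0,0]},
  {"fingers": 0.3,"xyz": [0,0.36,0],"turn": [0,0,0]},
  {"fingers": 0.3,"xyz": [0,0.36,-1],"turn": [0,0,0]},
  {"fingers": 0.3,"xyz": [0,0.36,-2],"turn": [0,0,0]},
  {"fingers": 0.3,"xyz": [0,0.36,-3.5],"turn": [0,0,0]},
  {"fingers": 0.3,"xyz": [0,0.36,-5],"turn": [0,0,0]},
  {"fingers": 0.3,"xyz": [0,0.36,-5],"turn": [0,0,0]},
])

```text
time_s: 10.62
ee_pos: [461.6, 20.8, 139.1]
tool_rot: [-179.8, -0.3, -33.2]
ft_force: [0.1, -1.6, -0.6]
finger_gap: 59.8
gripper_force: 0.0
```

```bash
python3 meas.py; python3 look.py k2
```

```text
collar 88 [612.3  31.   92.2] [597.  15.  89.] [628.  47.  95.] rel ang -3.57 r 109.1
collar 10 [553.7  13.   91.8] [548.   7.  90.] [560.  19.  94.] rel ang 28.3 r 113.6
collar 59 [543.9   1.5  92.3] [531. -12.  89.] [556.  15.  96.] rel ang 35.9 r 111.3
60 72 75 [458.6  11.7  66.2] [443.   2.  60.] [474.  28.  71.]
72 95 50 [457.8  10.5  85.5] [447.   6.  75.] [467.  20.  95.]
95 103 30 [459.7  15.  100.3] [448.   7.  95.] [468.  31. 103.]
103 108 30 [456.9  16.7 104.4] [448.   8. 103.] [465.  28. 106.]
```

View pics/k2.png

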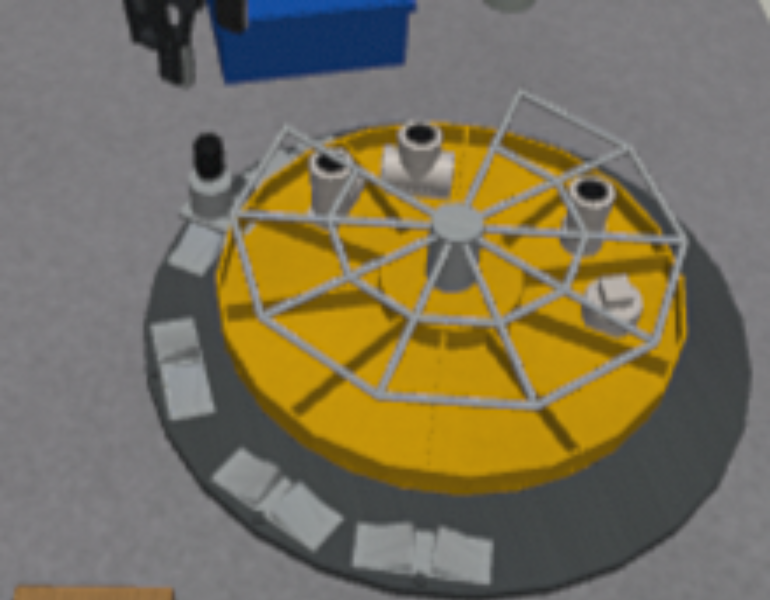

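The knob top is at z≈104.5, so the plunger is fully down, with the carousel at about −38.7° and locked. The tee stands in the gap with its collar at about (611.5,32.5). Going to grip it.

Run:
```python
from h import *
go(611.5,32.5,139,6);go(611.5,32.5,34,6)
```

```text
xyz [ 4.818 -3.684 -0.149] turn [-0.013 -0.02  -6.524]
xyz [ 4.812 -3.676  4.051] turn [-0.013 -0.02  -6.524]
```

arm_command([
  {"fingers": 0.3,"xyz": [4.82,-3.68,-0.15],"turn": [-0.01,-0.02,-6.52]},
  {"fingers": 0.3,"xyz": [4.82,-3.68,-0.15],"turn": [-0.01,-0.02,-6.52]},
  {"fingers": 0.3,"xyz": [4.82,-3.68,-0.15],"turn": [-0.01,-0.02,-6.52]},
  {"fingers": 0.3,"xyz": [4.82,-3.68,-0.15],"turn": [-0.01,-0.02,-6.52]},
  {"fingers": 0.3,"xyz": [4.82,-3.68,-0.15],"turn": [-0.01,-0.02,-6.52]},
  {"fingers": 0.3,"xyz": [4.82,-3.68,-0.15],"turn": [-0.01,-0.02,-6.52]},
  {"fingers": 0.3,"xyz": [4.82,-3.68,-0.15],"turn": [-0.01,-0.02,-6.52]},
  {"fingers": 0.3,"xyz": [4.82,-3.68,-0.15],"turn": [-0.01,-0.02,-6.52]},
  {"fingers": 0.3,"xyz": [4.82,-3.68,1],"turn": [-0.01,-0.02,-6.52]},
  {"fingers": 0.3,"xyz": [4.82,-3.68,2],"turn": [-0.01,-0.02,-6.52]},
  {"fingers": 0.3,"xyz": [4.82,-3.68,2.8],"turn": [-0.01,-0.02,-6.52]},
  {"fingers": 0.3,"xyz": [4.82,-3.68,3.5],"turn": [-0.01,-0.02,-6.52]},
  {"fingers": 0.3,"xyz": [4.82,-3.68,4.05],"turn": [-0.01,-0.02,-6.52]},
  {"fingers": 0.3,"xyz": [4.82,-3.68,4.05],"turn": [-0.01,-0.02,-6.52]},
])

```text
time_s: 11.88
ee_pos: [609.3, 31.8, 30.0]
tool_rot: [-180.0, 0.4, 5.8]
ft_force: [-1.1, -0.5, -0.9]
finger_gap: 59.7
gripper_force: 0.0
```

arm_command([
  {"fingers": 0.3,"xyz": [0,0,0],"turn": [0,0,0]},
  {"fingers": 0.3,"xyz": [0,0,0],"turn": [0,0,0]},
  {"fingers": 0.5,"xyz": [0,0,0],"turn": [0,0,0]},
  {"fingers": 0.55,"xyz": [0,0,0],"turn": [0,0,0]},
])

```text
time_s: 12.22
ee_pos: [611.3, 31.8, 33.5]
tool_rot: [180.0, 0.1, 5.9]
ft_force: [0.1, -0.6, -0.5]
finger_gap: 38.6
gripper_force: 0.0
```

arm_command([
  {"fingers": 0.7,"xyz": [0,0,0],"turn": [0,0,0]},
  {"fingers": 0.8,"xyz": [0,0,0],"turn": [0,0,0]},
  {"fingers": 0.8,"xyz": [0,0,0],"turn": [0,0,0]},
  {"fingers": 0.8,"xyz": [0,0,0],"turn": [0,0,0]},
  {"fingers": 0.8,"xyz": [0,0,0],"turn": [0,0,0]},
], squeeze=40)

```text
time_s: 12.63
ee_pos: [611.3, 31.9, 33.5]
tool_rot: [-180.0, 0.1, 5.9]
ft_force: [-2.4, 1.9, 7.0]
finger_gap: 30.7
gripper_force: 38.9
```

Run:
```python
from h import *
a=np.load("top0.npz");im,d,K,E=a["im"],a["d"],a["K"],a["E"]
# tote from depth: rim points z 66..74, blue
vv,uu=np.mgrid[0:420,0:560]
q=np.stack([(uu-K[0,2])/K[0,0]*d,-(vv-K[1,2])/K[1,1]*d,-d],-1)@E[:3,:3].T+E[:3,3]
h=cv2.cvtColor(im,cv2.COLOR_BGR2HSV); m=cv2.inRange(h,(100,120,40),(130,255,255))>0; m[:,220:]=0; m[:150]=0; m&=d>0
for lo,hi in((64,76),(-3,12)):
    p=q[m&(q[...,2]>lo)&(q[...,2]<hi)]; print(len(p),cv2.minAreaRect(p[:,:2].astype(np.float32)))
```

```text
755 ((535.9384765625, 322.2427673339844), (169.343505859375, 227.23289489746094), 7.0911784172058105)
3506 ((547.8483276367188, 337.16387939453125), (187.43829345703125, 246.03057861328125), 6.7647929191589355)
```

Run:
```python
from h import *
go(611.3,31.9,135,6);go(535,320,135,6);go(535,320,1,6)
```

```text
xyz [-5.000e-03 -2.000e-03 -4.059e+00] turn [-0.     0.011 -0.014]
xyz [ -1.852 -11.779  -4.057] turn [-0.     0.011 -0.014]
xyz [ -1.846 -11.779   1.303] turn [-0.     0.011 -0.014]
```

arm_command([
  {"fingers": 0.8,"xyz": [0,0,-0.3],"turn": [0,0,0]},
  {"fingers": 0.8,"xyz": [0,0,-0.8],"turn": [0,0,0]},
  {"fingers": 0.8,"xyz": [0,0,-1.6],"turn": [0,0,0]},
  {"fingers": 0.8,"xyz": [0,0,-2.4],"turn": [0,0,0]},
  {"fingers": 0.8,"xyz": [0,0,-3.2],"turn": [0,0,0]},
  {"fingers": 0.8,"xyz": [0,0,-4],"turn": [0,0,0]},
  {"fingers": 0.8,"xyz": [0,0,-4],"turn": [0,0,0]},
  {"fingers": 0.8,"xyz": [0,0,-4],"turn": [0,0,0]},
])

```text
time_s: 13.3
ee_pos: [611.5, 31.7, 133.9]
tool_rot: [180.0, 0.0, 5.9]
ft_force: [0.2, -0.5, -1.7]
finger_gap: 29.7
gripper_force: 39.7
```

arm_command([
  {"fingers": 0.8,"xyz": [-0.15,-1,0],"turn": [0,0,0]},
  {"fingers": 0.8,"xyz": [-0.4,-2.4,0],"turn": [0,0,0]},
  {"fingers": 0.8,"xyz": [-0.6,-3.8,0],"turn": [0,0,0]},
  {"fingers": 0.8,"xyz": [-0.8,-5.2,0],"turn": [0,0,0]},
  {"fingers": 0.8,"xyz": [-1,-6.6,0],"turn": [0,0,0]},
  {"fingers": 0.8,"xyz": [-1.25,-8,0],"turn": [0,0,0]},
  {"fingers": 0.8,"xyz": [-1.5,-9.4,0],"turn": [0,0,0]},
  {"fingers": 0.8,"xyz": [-1.7,-10.8,0],"turn": [0,0,0]},
  {"fingers": 0.8,"xyz": [-1.85,-11.78,0],"turn": [0,0,0]},
  {"fingers": 0.8,"xyz": [-1.85,-11.78,0],"turn": [0,0,0]},
  {"fingers": 0.8,"xyz": [-1.85,-11.78,0],"turn": [0,0,0]},
  {"fingers": 0.8,"xyz": [-1.85,-11.78,0],"turn": [0,0,0]},
])

```text
time_s: 14.3
ee_pos: [534.8, 318.8, 132.3]
tool_rot: [179.9, 0.2, 5.9]
ft_force: [-0.2, -0.6, -1.3]
finger_gap: 30.2
gripper_force: 39.8
```

```bash
python3 - <<'E'
from h import *
go(535,320,0.5,6)
E
python3 - <<'E'
import sys; sys.path.insert(0,'.')
from h import *
im,d,K,E,c=snap("side"); cv2.imwrite("pics/k3.png",cv2.resize(im[60:330,180:440],(572,594)))
E
```

```text
xyz [ 0.027 -0.052  5.271] turn [ 0.012  0.028 -0.019]
```

View pics/k3.png

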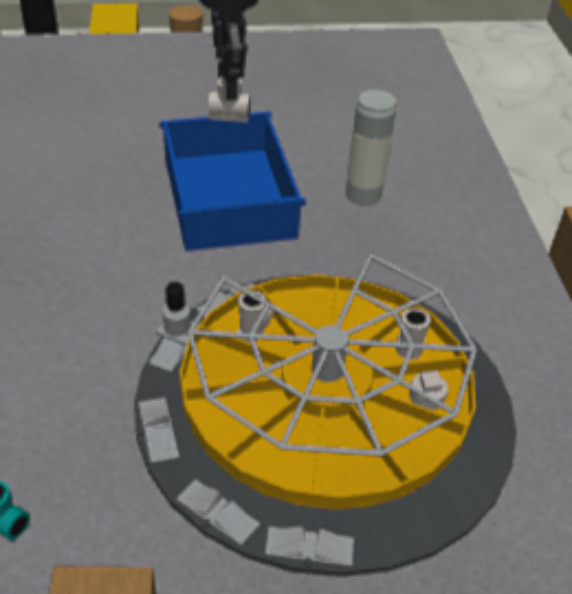

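The tee, with both legs visible at (230,105), is held over the tote, and the carousel and plunger are undisturbed. Lowering it in.

arm_command([
  {"fingers": 0.8,"xyz": [0,0,1],"turn": [0,0,0]},
  {"fingers": 0.8,"xyz": [0,0,2],"turn": [0,0,0]},
  {"fingers": 0.8,"xyz": [0,0,3],"turn": [0,0,0]},
  {"fingers": 0.8,"xyz": [0,0,4],"turn": [0,0,0]},
  {"fingers": 0.8,"xyz": [0,0,4.6],"turn": [0,0,0]},
  {"fingers": 0.8,"xyz": [0,0,5],"turn": [0,0,0]},
  {"fingers": 0.8,"xyz": [0,0,5.1],"turn": [0,0,0]},
  {"fingers": 0.8,"xyz": [0,0,5.15],"turn": [0,0,0]},
  {"fingers": 0.8,"xyz": [0,0,5.15],"turn": [0,0,0]},
  {"fingers": 0.8,"xyz": [0,0,5.15],"turn": [0,0,0]},
])

```text
time_s: 15.18
ee_pos: [535.0, 319.9, 5.0]
tool_rot: [-180.0, 0.1, 5.9]
ft_force: [1.0, 0.2, -1.2]
finger_gap: 30.6
gripper_force: 39.8
```

arm_command([
  {"fingers": 0.8,"xyz": [0,0,0.07],"turn": [0,0,0]},
  {"fingers": 0.8,"xyz": [0,0,0.14],"turn": [0,0,0]},
  {"fingers": 0.8,"xyz": [0,0,0.18],"turn": [0,0,0]},
  {"fingers": 0.8,"xyz": [0,0,0.18],"turn": [0,0,0]},
])

```text
time_s: 15.52
ee_pos: [534.3, 319.8, -0.6]
tool_rot: [180.0, 0.1, 5.9]
ft_force: [-0.5, -1.2, -1.0]
finger_gap: 30.4
gripper_force: 39.8
```

Release and rise.

arm_command([
  {"fingers": 0.6,"xyz": [0,0,0],"turn": [0,0,0]},
  {"fingers": 0.4,"xyz": [0,0,0],"turn": [0,0,0]},
  {"fingers": 0.3,"xyz": [0,0,0],"turn": [0,0,0]},
  {"fingers": 0.3,"xyz": [0,0,0],"turn": [0,0,0]},
  {"fingers": 0.3,"xyz": [0,0,-1],"turn": [0,0,0]},
  {"fingers": 0.3,"xyz": [0,0,-2],"turn": [0,0,0]},
  {"fingers": 0.3,"xyz": [0,0,-3.5],"turn": [0,0,0]},
  {"fingers": 0.3,"xyz": [0,0,-5],"turn": [0,0,0]},
  {"fingers": 0.3,"xyz": [0,0,-6],"turn": [0,0,0]},
  {"fingers": 0.3,"xyz": [0,0,-6],"turn": [0,0,0]},
  {"fingers": 0.3,"xyz": [0,0,-6],"turn": [0,0,0]},
])

```text
time_s: 16.43
ee_pos: [535.1, 320.2, 150.6]
tool_rot: [-179.9, 0.0, 5.9]
ft_force: [0.4, 0.1, -0.9]
finger_gap: 59.9
gripper_force: 0.0
```

```bash
python3 meas.py
python3 - <<'E'
from h import *
im,d,K,E,c=snap("side"); cv2.imwrite("pics/k4.png",cv2.resize(im[60:330,180:440],(572,594)))
E
```

```text
collar 10 [553.7  12.3  92.1] [548.   5.  90.] [560.  20.  94.] rel ang 28.52 r 113.0
collar 62 [543.8   3.6  92.1] [531.  -9.  89.] [556.  17.  95.] rel ang 35.18 r 112.8
60 72 76 [458.   11.6  66. ] [443.   1.  60.] [474.  28.  70.]
72 95 52 [458.1  10.6  85.9] [447.   5.  75.] [467.  19.  95.]
95 103 33 [458.5  15.3 101. ] [448.   7.  96.] [468.  29. 103.]
103 108 25 [457.5  17.2 104.4] [448.   8. 103.] [468.  29. 106.]
```

View pics/k4.png

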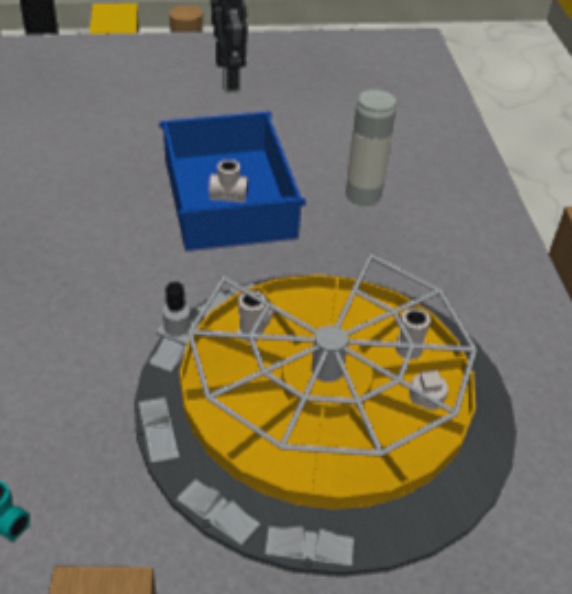

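The tee stands upright in the tote at (228,180). The knob is still fully down (top at z≈104), and the other three fittings and the bystanders are in place.

```bash
python3 -c "
from cell import ticket
print(ticket.finish_job())"
```

```text
the job is handed in; nothing more can be done
None
```

The tee is standing in the blue tote, the carousel is locked at about −38.7° with the plunger fully down, the other three fittings are still in it, and the job was handed in at about 16.5 s (no verdict was returned).

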